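# Lock the slicer carriage with its pin

## Robot

A 6-joint arm with a two-finger parallel gripper is mounted at the origin on a cart in front of the work surface, level with it; the furniture and walls round the work are solid. World frame = base frame: x ahead of the robot, y to its left, z up, the work surface at z = 0. Lengths are in m, angles in degrees, forces in N, time in s.
With the tool pointing down it reaches from about 0.35 to 0.875 m from the base axis. Payload 4.2 kg.
Tool frame: the origin (TCP) lies at the very end of the fingers, on their centre line; the grasp point (between the pads) lies 19 mm behind it (r.grip_point_offset is the distance from the TCP to the grasp point, in m); z points along the fingers, y is the line along which they close (so a half turn about z gives the same grasp; the last joint's range is limited). The gripper opens to 87 mm and grips with 3 to 60 N. Pads are 19 mm wide; open, the fingers measure 117 mm over their backs; the gripper's body (75 mm by 190 mm) begins 51 mm behind the grasp point.
Start: joints at [-50.787, 22.042, 0.453, 0, -68.411, -14.817], TCP at [0.258, -0.569, 0.223] pointing down, gripper open.
Joint ranges: [-179.83, 179.83], [-69.29, 118.12], [-61.27, 80.66], [-181.25, 117.63], [-171.15, -9.14], [-177.46, 177.46]. Speed limits (degrees/s): [159.86, 159.86, 180, 180, 180, 180].

## Interface

Orientations are given as a 3x3 rotation matrix whose columns are the frame's x, y, z axes.
In Python, from station import r gives the robot as it stands.
- The arm moves only by the tool move_arm, never from a script. Its argument "series" is a list of rows, each a list of 3 entries, a list of its own where there are three numbers: the turn, a rotation vector about the tool's x, y, z as a fraction of full scale, then the shift along the tool's x, y, z as a fraction of full scale, then the opening, from 0 (shut) to 1 (fully open). A call has 1 to 12 rows; each row shifts and turns the commanded pose from where the row before left it, along the tool's axes as they then stand; what a row does not reach is not made up. Full scale, the value 1, is 0.5 m for a shift and 0.1 rad for a turn. A row lasts 1/10 s, in which the tool goes at most 50 mm and 8.59 degrees, less where a joint would pass 70% of its speed; a pose out of reach is approached as far as the arm can. A call with a number of a shift or a turn outside -1 to 1 is refused whole. A call with a gripper value outside its range is refused whole. The fingers move at their own pace and stop on an object; the grip force is fixed at half the most. Time passes only in rows, so rows that do not move let the fingers close. It gives the time, the measured TCP pose, the force, the opening and the grip force at its end, in the units of the state.
- r.sense(): the state, without advancing time (a new reading comes with each control period).
- r.capture(name): name is "side" or "top" or "wrist"; returns a dict with "img" (420x560x3 uint8, red, green, blue), "fx", "fy", "cx", "cy" (pixels), "k1" (the pictures are not rectified: a ray, as slopes to the right and down, at radius r is drawn at 1 + k1 r^2 times it, then the intrinsics apply), "origin" and "orientation" of the camera in the world. Camera axes: x right, y up, looking along -z (the intrinsics and any distortion apply to the point x, -y, -z); pixel columns grow to the right and rows downward; lengths in m; the calibration is good to about 2 mm. A picture is of the moment at which its call begins. There is no depth.
- r.finish_job(): hands the job in; it is judged then, once.
Trained networks look in the newest picture that a camera, given by its name, has taken for a name from the list of things; names that differ only in an ending like _2 or _b are one class to them, and where a whole thing is asked for, a point or a joint stands for the part that bears it (a point fixed in the world has none). Each returns a list of dicts, best first, with "score" (0 to 1); they miss things now and then, are a little off and sometimes report something else, mostly with a low value. They report only what shows in the picture. A call takes as long as a camera call. They do not tell look-alikes from the thing itself.
- r.cut_out(target, camera): "pixels" (420x560 bool, what is visible of it) and "centre" ([column, row] in pixels, amid what is visible of it).
- r.pinpoint(target, camera): "centre" ([column, row] in pixels: a listed point, or the origin of a listed thing).
The state is a dict: "time_s": time; "joints": joint angles; "joint_velocities": joint speeds; "effort": joint torques, N m; "tcp_pos": TCP position; "ee_rot": TCP orientation; "wrist_force": force on the tool from outside, world axes, zero at the start; "moment": the same for the moment, N m; "gripper_width": opening from 0.0 (shut) to 1.0 (fully open); "gripper_force": force on a finger pad.
Only numpy, scipy, OpenCV 4.12 (cv2) and the standard library are available. Lean on these libraries where they do the work, as an engineer would, in place of code of your own. Each camera call takes 0.05 s, during which the arm holds its last target. There are 200 camera calls.

## Task

Push the food slicer's carriage fully home along its rails, until it clicks in against the end stop beside the bracket. Then take the locking pin out of its holder and thread it from above through the carriage's upper bushing and on through the bracket's lower bushing. Finish still holding the pin there, upright, with its foot showing below the lower bushing and its collar not yet down on the upper one (a washer is still to be slipped under it); do not drop the pin or shove the mug, beaker or shaker about.

Things in the scene. Friction and masses are not known exactly. Their poses are not given: they have to be found in the camera images.
- slicer: Fixed slicer bed: grey board 200 x 250 mm, top 12 mm above the worktop. Origin on the worktop under the middle of the rails; +y along the rails to the end stop where the carriage must go; -x side (nearer the robot): bracket and bushings; +x side: upright steel blade disc (x = 60 to 81 mm, top 124 mm high). Grey blocks close the rails' ends (tops 48 mm above the worktop).
- carriage (a joint): Carriage along the slicer's y, m: 0 at the end away from the bracket, 0.110 home at the stop. Friction about 1 N; in the last 14 mm a spring ball takes about 4 N to pass, then holds it home. White block with aluminium top 104 (x) x 90 (y) mm, 56 mm above the worktop; at its -x side an upright plate (x = -52 to -44 mm, 102 mm high) bears the ear with the upper bushing.
- push_handle (a point): Top centre of the carriage's black upright paddle handle, 115 mm above the worktop, moving with the carriage: 40 mm wide (slicer x), 14 mm thick (slicer y, the sliding direction), 59 mm tall above the carriage top (24 mm thick over its lowest 9 mm). Push its face or grip across its thickness. Axes as the slicer's.
- upper_bushing (a point): Mouth centre of the upper bushing, on the carriage's ear, 106 mm above the worktop, vertical axis. Bore 13 mm, chamfered, in a brass ring 4 mm tall, 23 mm outer and 15 mm inner diameter; 18 mm deep with the ring. The ear is 40 mm wide (y) and ends 29 mm beyond the axis in -x. Moves with the carriage; straight over the lower bushing when the carriage is home.
- lower_bushing (a point): Centre of the underside of the lower bushing, on the fixed bracket, 45 mm above the worktop and 33 mm above the bed's top; vertical axis, bore 13 mm, chamfered, 16 mm deep (its mouth, a brass ring, is 61 mm above the worktop). Axes as the slicer's.
- pin_holder: Fixed grey block 60 x 60 x 40 mm in which the pin stands; origin at the centre of its underside; an 11 mm bore 32 mm deep in the middle of its top.
- pin: Loose locking pin, 140 mm long, about 80 g. Origin at the centre of its foot, z along it up to the grip. Steel shaft 10 mm thick, 92 mm long, foot tapered to 6 mm over 4 mm; then a collar 22 mm in diameter, 4 mm thick (underside 92 mm above the foot); then a round black grip, 18 mm in diameter, 44 mm long. Starts upright in the holder, foot 8 mm above the worktop, leaning up to 2 degrees.
- pin_grip (a point): Middle of the pin's black grip, on its axis, 118 mm above the foot.
- mug: Bystander: green stoneware mug 81 x 110 mm, 74 mm tall, left of the pin holder, with a round sugar bowl beyond it. Origin at the centre of its underside.
- beaker: Bystander: green handleless beaker upside down, 55 mm wide, 68 mm tall, behind the slicer on the left. Origin at the centre of its underside.
- shaker: Bystander: glass salt shaker with a grey domed cap, 44 mm wide, 90 mm tall, behind the slicer on the right. Origin at the centre of its underside.
Not all that is in view belongs to the job. There is more than one size of the pin; the one meant has the size given above.

How it is judged:
By the outcome, as a careful person would: the job done as asked, in the order asked, and still so for the second after the job is handed in, while the arm keeps its last pose, push and grip.
It also fails if it takes over 72 s, if anything falls off the work surface, if the arm or the gripper's body presses on something with over 40 N, if the wrist force passes 120 N, or if a joint passes its speed limit or range.

## Working session

There is one attempt and no reset: what is moved stays moved. The work goes in short steps, Python scripts to look and compute and a tool call to move; the robot and the scene stay as the last step left them, time stands still between calls to the robot, and variables do not carry over. Pictures are saved under pics/ and viewed, at most 10 in all, crops included, and the job is handed in when it is done.

Besides the shell and the picture viewer there is one more tool, called after "Emit:" by a JSON object that holds its "api" and its "payload". move_arm: Moves the arm, as the interface text tells. Its arguments: {"type":"object","properties":{"series":{"type":"array"}},"required":["series"]}

```bash
mkdir -p pics; ls; cat > h.py <<'E'
from station import r
import numpy as np, cv2
def cam(n,save=None):
    c=r.capture(n)
    if save: cv2.imwrite('pics/'+save,c['img'][:,:,::-1])
    return c
def ray(c,p):
    K=np.array([[c['fx'],0,c['cx']],[0,c['fy'],c['cy']],[0,0,1.]])
    u=cv2.undistortPoints(np.array([[p]],float),K,np.array([c['k1'],0,0,0.]))[0,0]
    d=np.array(c['orientation'])@np.array([u[0],-u[1],-1]); return np.array(c['origin']),d/np.linalg.norm(d)
def atz(c,p,z):
    o,d=ray(c,p); return o+d*(z-o[2])/d[2]
def tri(rays):
    A=sum(np.eye(3)-np.outer(d,d) for o,d in rays); b=sum((np.eye(3)-np.outer(d,d))@o for o,d in rays)
    X=np.linalg.solve(A,b); return X,[np.linalg.norm((np.eye(3)-np.outer(d,d))@(X-o)) for o,d in rays]
def proj(c,X):
    q=np.array(c['orientation']).T@(np.array(X)-c['origin']); s=np.array([q[0],-q[1]])/-q[2]
    s=s*(1+c['k1']*(s@s)); return np.array([c['fx']*s[0]+c['cx'],c['fy']*s[1]+c['cy']])
E
python3 - <<'E'
from h import *
np.set_printoptions(precision=4,suppress=True)
C={n:cam(n,n+'0.png') for n in('side','top')}
for n in C: print(n,C[n]['origin'],C[n]['fx'])
H=dict(push_handle=.115,upper_bushing=.106,lower_bushing=.045,pin_grip=.126,pin=.008,pin_holder=0,slicer=0,mug=0,beaker=0,shaker=0)
for t,z in H.items():
    for n in C:
        for d in r.pinpoint(t,n)[:3]: print(t,n,round(d['score'],2),np.round(d['centre'],1),atz(C[n],d['centre'],z))
s=r.sense();print(s['tcp_pos'],s['ee_rot'],s['time_s'],s['wrist_force'])
E
```

```text
pics
side [0.1203 0.87   0.5968] 405.2517034146979
top [0.4751 0.1327 1.2616] 468.1879211512714
push_handle side 0.72 [313.5 164.1] [ 0.6069 -0.0932  0.115 ]
push_handle top 0.59 [374.1 213.1] [ 0.5958 -0.0803  0.115 ]
upper_bushing side 0.6 [344.5 171.4] [ 0.5162 -0.1081  0.106 ]
upper_bushing top 0.8 [376.4 251.2] [ 0.5021 -0.0869  0.106 ]
lower_bushing side 0.82 [330.5 201.1] [ 0.5217 -0.0333  0.045 ]
lower_bushing side 0.34 [345.6 173. ] [ 0.5576 -0.2205  0.045 ]
lower_bushing top 0.57 [348.5 253.6] [ 0.4969 -0.0254  0.045 ]
pin_grip side 0.69 [339.8 213.3] [0.4207 0.14   0.126 ]
pin_grip side 0.64 [302.  258.6] [0.4145 0.3278 0.126 ]
pin_grip side 0.43 [322.9 257.3] [0.3819 0.3046 0.126 ]
pin_grip top 0.54 [241.2 293. ] [0.3979 0.2434 0.126 ]
pin_grip top 0.54 [261.3 293. ] [0.3987 0.1949 0.126 ]
pin_grip top 0.5 [207.2 285.1] [0.4154 0.3264 0.126 ]
pin side 0.84 [301.3 301.1] [0.4204 0.3189 0.008 ]
pin side 0.68 [333.8 271.8] [0.4022 0.1993 0.008 ]
pin side 0.48 [327.3 286.1] [0.3939 0.2503 0.008 ]
pin top 0.66 [218.1 281.9] [0.4183 0.3173 0.008 ]
pin top 0.66 [265.7 289.5] [0.
[... 159 characters left out ...]
] [0.4131 0.319  0.    ]
slicer side 0.9 [316.2 201.2] [ 0.5915 -0.0857  0.    ]
slicer top 0.87 [364.4 218.7] [ 0.5924 -0.0749  0.    ]
mug side 0.94 [267.9 348. ] [0.4183 0.4502 0.    ]
mug top 0.97 [170.9 280.6] [0.4187 0.4477 0.    ]
mug top 0.73 [404.5 156.4] [ 0.767  -0.1895  0.    ]
beaker side 0.7 [238.2 207.5] [0.7747 0.0593 0.    ]
beaker top 0.81 [319.1 154.9] [0.7677 0.0485 0.    ]
beaker top 0.39 [216.3 278.8] [0.4261 0.3236 0.    ]
shaker side 0.68 [285.2 172.2] [ 0.7774 -0.2163  0.    ]
shaker top 0.78 [403.4 155.9] [ 0.7683 -0.1864  0.    ]
[ 0.2582 -0.5692  0.2225] [[-0.9107 -0.413   0.    ]
 [-0.413   0.9107  0.    ]
 [-0.      0.     -1.    ]] 1.1 [-0.0608  0.3315  0.7146]
```

View pics/side0.png

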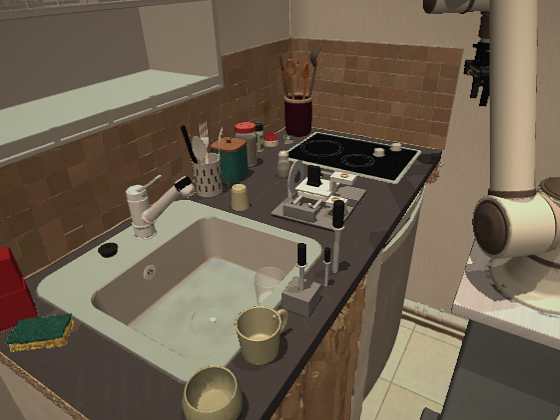

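View pics/top0.png

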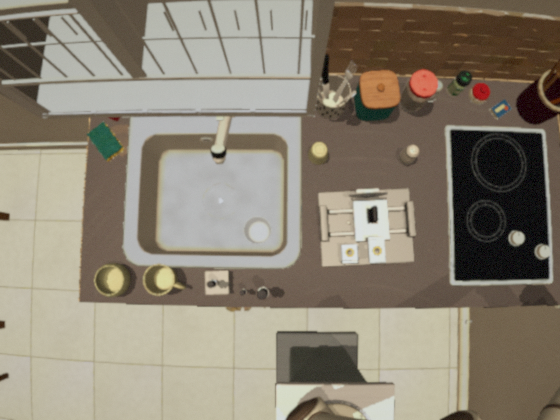

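Emit:
{"api": "move_arm", "payload": {"series": [[[0, 0, 0.85], [0, 0, -0.035], 1], [[0, 0, 0.85], [0, 0, -0.035], 1], [[0, 0, 0.85], [0, 0, -0.035], 1], [[0, 0, 0.85], [0, 0, -0.035], 1], [[0, 0, 0.85], [0, 0, -0.035], 1]]}}

```text
time_s: 1.6
tcp_pos: [0.2581, -0.5691, 0.3108]
ee_rot: [[-1.0, 0.003, 0.0], [0.003, 1.0, -0.0], [-0.0, -0.0, -1.0]]
wrist_force: [0.4, -0.7, -1.3]
gripper_width: 0.996
gripper_force: 0.0
```

Emit:
{"api": "move_arm", "payload": {"series": [[[0, 0, 0], [-0.05, 0.08, 0], 1], [[0, 0, 0], [-0.05, 0.08, 0], 1], [[0, 0, 0], [-0.05, 0.08, 0], 1], [[0, 0, 0], [-0.05, 0.08, 0], 1], [[0, 0, 0], [-0.05, 0.08, 0], 1], [[0, 0, 0], [-0.05, 0.08, 0], 1], [[0, 0, 0], [-0.05, 0.08, 0], 1], [[0, 0, 0], [-0.05, 0.08, 0], 1], [[0, 0, 0], [-0.05, 0.08, 0], 1], [[0, 0, 0], [-0.05, 0.08, 0], 1], [[0, 0, 0], [-0.05, 0.08, 0], 1], [[0, 0, 0], [0, 0, 0], 1]]}}

```text
time_s: 2.8
tcp_pos: [0.5351, -0.1249, 0.3094]
ee_rot: [[-1.0, -0.007, 0.0], [-0.007, 1.0, 0.001], [-0.0, 0.001, -1.0]]
wrist_force: [-0.9, -1.4, -0.6]
gripper_width: 0.996
gripper_force: 0.0
```

```bash
python3 - <<'E'
from h import *
np.set_printoptions(precision=4,suppress=True)
s=r.sense();print(s['tcp_pos'],s['ee_rot'],s['time_s'],s['wrist_force'])
C=cam('wrist','w1.png');print(C['origin'],C['orientation'],C['fx'])
H=dict(push_handle=.115,upper_bushing=.106,lower_bushing=.045,slicer=0)
for t,z in H.items():
    for d in r.pinpoint(t,'wrist')[:3]: print(t,round(d['score'],2),np.round(d['centre'],1),atz(C,d['centre'],z))
E
```

```text
[ 0.5351 -0.1249  0.3094] [[-1.     -0.0065  0.0002]
 [-0.0065  1.      0.0006]
 [-0.0002  0.0006 -1.    ]] 2.8 [-0.9091 -1.4092 -0.5637]
[ 0.4608 -0.126   0.4715] [[-0.0062 -0.9623 -0.2718]
 [ 1.     -0.0058 -0.0022]
 [ 0.0005 -0.2718  0.9624]] 310.6226319310829
upper_bushing 0.64 [307.8 159.7] [ 0.5069 -0.0942  0.106 ]
lower_bushing 0.6 [357.8 153.1] [ 0.5053 -0.0212  0.045 ]
slicer 0.76 [310.8 201.3] [ 0.5854 -0.0784  0.    ]
```

View pics/w1.png

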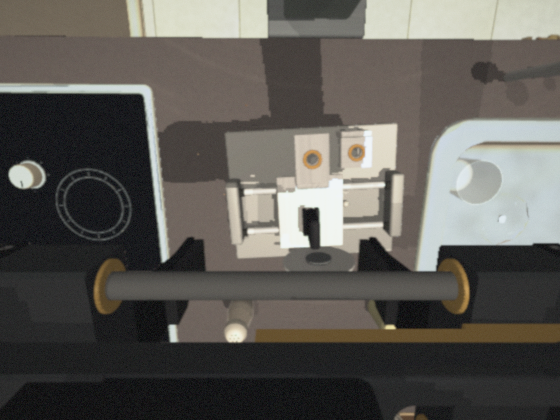

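```bash
python3 - <<'E'
from h import *
np.set_printoptions(precision=4,suppress=True)
C=cam('wrist')
for n,p,z in [('bedTL',(226,132),.012),('bedTR',(396,124),.012),('upb',(312,158.5),.106),('lowb',(356.5,152.5),.061),('platTL',(279,179),.056),('platTR',(341,177),.056)]: print(n,atz(C,p,z))
for d in r.cut_out('push_handle','wrist')[:2]:
    m=d['pixels'];ys,xs=np.nonzero(m);print(d['score'],d['centre'],xs.min(),xs.max(),ys.min(),ys.max())
im=C['img'][140:270,260:400];cv2.imwrite('pics/w2.png',cv2.resize(im[:,:,::-1],None,fx=5,fy=4.5,interpolation=cv2.INTER_CUBIC))
a=[]
T=cam('top');S=cam('side')
for t in('push_handle','upper_bushing','lower_bushing'):
    R=[ray(c,r.pinpoint(t,n)[0]['centre']) for c,n in((T,'top'),(S,'side'))]
    print(t,tri(R))
E
```

```text
bedTL [ 0.4763 -0.2099  0.012 ]
bedTR [0.4654 0.0341 0.012 ]
upb [ 0.5029 -0.0941  0.106 ]
lowb [ 0.5007 -0.0316  0.061 ]
platTL [ 0.5368 -0.1333  0.056 ]
platTR [ 0.5341 -0.0492  0.056 ]
0.59 [314.6, 200.5] 281 346 135 250
push_handle (array([0.4282, 0.2744, 0.2971]), [np.float64(0.00604832265064089), np.float64(0.00604832265064089)])Traceback (most recent call last):
  File "<stdin>", line 11, in <module>
IndexError: list index out of range
```

View pics/w2.png

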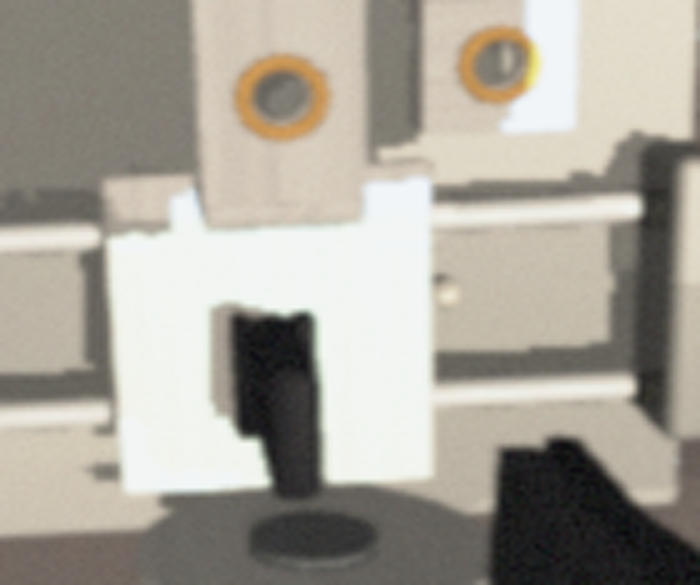

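```bash
cat >> h.py <<'E'
def rings(c,minA=30):
    hsv=cv2.cvtColor(c['img'],cv2.COLOR_RGB2HSV); m=cv2.inRange(hsv,(8,120,90),(25,255,255))
    out=[]
    for k in cv2.findContours(m,cv2.RETR_EXTERNAL,cv2.CHAIN_APPROX_NONE)[0]:
        if cv2.contourArea(k)>minA: e=cv2.fitEllipse(k); out.append((np.round(e[0],1),np.round(e[1],1)))
    return out
E
python3 - <<'E'
from h import *
np.set_printoptions(precision=4,suppress=True)
C=cam('wrist');s=r.sense();print(s['time_s'],s['tcp_pos'],s['ee_rot'][0],C['origin'])
for p,q in rings(C):print(p,q,atz(C,p,.106),atz(C,p,.061))
for n,p,z in [('handle',(319,236),.115),('platBL',(260+125/5,140+490/4.5),.056),('platBR',(260+433/5,140+477/4.5),.056),('platTL',(260+107/5,140+232/4.5),.056)]: print(n,atz(C,p,z))
E
```

```text
3.45 [ 0.5326 -0.1293  0.3101] [-1.     -0.0001  0.0001] [ 0.4583 -0.1299  0.4723]
[506.8 333. ] [ 15.6 554.8] [0.7436 0.1817 0.106 ] [0.7786 0.2199 0.061 ]
[455.2 284.5] [24.8 48.9] [0.6687 0.0992 0.106 ] [0.6945 0.1274 0.061 ]
[105.4 287.6] [21.4 46.8] [ 0.6731 -0.3623  0.106 ] [ 0.6995 -0.3908  0.061 ]
[315.7 161. ] [16.4 16.9] [ 0.5062 -0.0893  0.106 ] [ 0.5121 -0.0843  0.061 ]
[359.1 153.7] [13.2 14.4] [ 0.4977 -0.0389  0.106 ] [ 0.5026 -0.0277  0.061 ]
handle [ 0.5969 -0.0835  0.115 ]
platBL [ 0.6398 -0.1245  0.056 ]
platBR [ 0.6353 -0.0355  0.056 ]
platTL [ 0.5546 -0.1297  0.056 ]
```

Emit:
{"api": "move_arm", "payload": {"series": [[[0, 0, -0.52], [0, 0, 0], 1], [[0, 0, 0], [-0.067, 0.042, 0], 1], [[0, 0, 0], [-0.067, 0.042, 0], 1], [[0, 0, 0], [0, 0, 0.09], 1], [[0, 0, 0], [0, 0, 0.09], 1], [[0, 0, 0], [0, 0, 0.09], 1], [[0, 0, 0], [0, 0, 0.06], 1], [[0, 0, 0], [0, 0, 0.06], 1], [[0, 0, 0], [0, 0, 0.055], 1], [[0, 0, 0], [0, 0, 0], 1], [[0, 0, 0], [0, 0, 0], 1], [[0, 0, 0], [0, 0, 0], 1]]}}

```text
time_s: 4.65
tcp_pos: [0.599, -0.0835, 0.0895]
ee_rot: [[-0.999, -0.053, 0.004], [-0.053, 0.999, -0.0], [-0.004, -0.0, -1.0]]
wrist_force: [-0.3, -0.4, 1.0]
gripper_width: 1.0
gripper_force: 0.0
```

Emit:
{"api": "move_arm", "payload": {"series": [[[0, 0, 0], [0, 0, 0], 0], [[0, 0, 0], [0, 0, 0], 0], [[0, 0, 0], [0, 0, 0], 0], [[0, 0, 0], [0, 0, 0], 0], [[0, 0, 0], [0, 0, 0], 0], [[0, 0, 0], [0, 0, 0], 0], [[0, 0, 0], [0, 0, 0], 0], [[0, 0, 0], [0, 0, 0], 0]]}}

```text
time_s: 5.45
tcp_pos: [0.5975, -0.0835, 0.0875]
ee_rot: [[-0.999, -0.053, -0.0], [-0.053, 0.999, -0.0], [0.0, -0.0, -1.0]]
wrist_force: [0.0, -0.7, -0.0]
gripper_width: 0.356
gripper_force: 0.0
```

Emit:
{"api": "move_arm", "payload": {"series": [[[0, 0, 0], [0, 0, 0], 0], [[0, 0, 0], [0, 0, 0], 0], [[0, 0, 0], [0, 0, 0], 0], [[0, 0, 0], [0, 0, 0], 0], [[0, 0, 0], [0, 0, 0], 0], [[0, 0, 0], [0, 0, 0], 0]]}}

```text
time_s: 6.05
tcp_pos: [0.5975, -0.0834, 0.0875]
ee_rot: [[-0.999, -0.053, 0.0], [-0.053, 0.999, -0.0], [-0.0, -0.0, -1.0]]
wrist_force: [0.3, 0.4, -0.5]
gripper_width: 0.161
gripper_force: 30.0
```

Emit:
{"api": "move_arm", "payload": {"series": [[[0, 0, 0], [0, 0.02, 0], 0], [[0, 0, 0], [0, 0.02, 0], 0], [[0, 0, 0], [0, 0.02, 0], 0], [[0, 0, 0], [0, 0.02, 0], 0], [[0, 0, 0], [0, 0.01, 0], 0], [[0, 0, 0], [0, 0.01, 0], 0], [[0, 0, 0], [0, 0.01, 0], 0], [[0, 0, 0], [0, 0, 0], 0], [[0, 0, 0], [0, 0, 0], 0]]}}

```text
time_s: 6.95
tcp_pos: [0.5942, -0.0284, 0.0875]
ee_rot: [[-0.999, -0.053, -0.001], [-0.053, 0.999, 0.0], [0.001, 0.0, -1.0]]
wrist_force: [-1.8, -1.0, 0.8]
gripper_width: 0.162
gripper_force: 30.0
```

Emit:
{"api": "move_arm", "payload": {"series": [[[0, 0, 0], [0, 0.006, 0], 0], [[0, 0, 0], [0, 0.006, 0], 0], [[0, 0, 0], [0, 0, 0], 0], [[0, 0, 0], [0, 0, 0], 0]]}}

```text
time_s: 7.35
tcp_pos: [0.5939, -0.0218, 0.0875]
ee_rot: [[-0.999, -0.053, -0.001], [-0.053, 0.999, 0.001], [0.001, 0.001, -1.0]]
wrist_force: [-3.6, 2.7, 1.7]
gripper_width: 0.159
gripper_force: 30.0
```

Emit:
{"api": "move_arm", "payload": {"series": [[[0, 0, 0], [0, 0.004, 0], 0], [[0, 0, 0], [0, 0.002, 0], 0], [[0, 0, 0], [0, 0, 0], 0], [[0, 0, 0], [0, 0, 0], 0]]}}

```text
time_s: 7.75
tcp_pos: [0.5938, -0.0208, 0.0875]
ee_rot: [[-0.999, -0.052, -0.001], [-0.052, 0.999, -0.001], [0.001, -0.001, -1.0]]
wrist_force: [-2.7, -5.0, 1.4]
gripper_width: 0.16
gripper_force: 30.0
```

Emit:
{"api": "move_arm", "payload": {"series": [[[0, 0, 0], [0, 0.004, 0], 0], [[0, 0, 0], [0, 0.004, 0], 0], [[0, 0, 0], [0, 0, 0], 0], [[0, 0, 0], [0, 0, 0], 0]]}}

```text
time_s: 8.15
tcp_pos: [0.5938, -0.0206, 0.0875]
ee_rot: [[-0.999, -0.052, -0.002], [-0.052, 0.999, -0.006], [0.002, -0.006, -1.0]]
wrist_force: [1.0, -18.9, -1.5]
gripper_width: 0.155
gripper_force: 30.1
```

Emit:
{"api": "move_arm", "payload": {"series": [[[0, 0, 0], [0, -0.01, 0], 0], [[0, 0, 0], [0, 0, 0], 0], [[0, 0, 0], [0, 0, 0], 0.6], [[0, 0, 0], [0, 0, 0], 0.6], [[0, 0, 0], [0, 0, 0], 0.6], [[0, 0, 0], [0, 0, 0], 0.6], [[0, 0, 0], [0, 0, -0.05], 0.6], [[0, 0, 0], [0, 0, -0.1], 0.6], [[0, 0, 0], [0, 0, -0.1], 0.6], [[0, 0, 0], [0, 0, -0.1], 0.6], [[0, 0, 0], [0, 0, -0.1], 0.6], [[0, 0, 0], [0.12, 0, 0], 0.6]]}}

```text
time_s: 9.35
tcp_pos: [0.5531, -0.0222, 0.3215]
ee_rot: [[-0.998, -0.053, 0.022], [-0.053, 0.999, 0.001], [-0.022, -0.0, -1.0]]
wrist_force: [-1.1, 0.8, 0.3]
gripper_width: 0.602
gripper_force: 0.0
```

Emit:
{"api": "move_arm", "payload": {"series": [[[0, 0, 0], [0, 0, 0], 0.6], [[0, 0, 0], [0, 0, 0], 0.6], [[0, 0, 0], [0, 0, 0], 0.6], [[0, 0, 0], [0, 0, 0], 0.6]]}}

```text
time_s: 9.75
tcp_pos: [0.5451, -0.023, 0.3121]
ee_rot: [[-0.999, -0.053, -0.0], [-0.053, 0.999, -0.0], [0.0, -0.0, -1.0]]
wrist_force: [-0.1, -0.5, 0.6]
gripper_width: 0.6
gripper_force: 0.0
```

```bash
python3 - <<'E'
from h import *
np.set_printoptions(precision=4,suppress=True)
C=cam('wrist','w3.png');s=r.sense();print(s['time_s'],s['tcp_pos'],s['ee_rot'],C['origin'])
for p,q in rings(C):print(p,q,atz(C,p,.106),atz(C,p,.061))
for t,z in (('push_handle',.115),('upper_bushing',.106)):
  for d in r.pinpoint(t,'wrist')[:2]: print(t,d['score'],d['centre'],atz(C,d['centre'],z))
T=cam('top')
for t,z in (('push_handle',.115),('upper_bushing',.106)):
  for d in r.pinpoint(t,'top')[:1]: print(t,d['score'],d['centre'],atz(T,d['centre'],z))
for p,q in rings(T,5):
  if abs(p[0]-350)<40: print(p,q,atz(T,p,.106))
E
```

```text
9.8 [ 0.5451 -0.023   0.3119] [[-0.9986 -0.0527 -0.0007]
 [-0.0527  0.9986 -0.0003]
 [ 0.0008 -0.0002 -1.    ]] [ 0.471  -0.0274  0.4742]
[327.2 334. ] [ 13.8 287.4] [0.7554 0.0516 0.106 ] [0.7902 0.0613 0.061 ]
[462.9 329.1] [ 9.9 23.6] [0.7374 0.2383 0.106 ] [0.77   0.2707 0.061 ]
[394.6 287.5] [12.5 46.3] [0.6784 0.1343 0.106 ] [0.7037 0.1541 0.061 ]
[167.4 287.2] [10.8 45.4] [ 0.6938 -0.1671  0.106 ] [ 0.7211 -0.1841  0.061 ]
[280.3 146.9] [16.8 17.2] [ 0.5025 -0.0268  0.106 ] [ 0.5063 -0.0267  0.061 ]
push_handle 0.74 [279.6, 220.6] [ 0.59   -0.0231  0.115 ]
upper_bushing 0.83 [279.0, 143.9] [ 0.4991 -0.0285  0.106 ]
upper_bushing 0.43 [350.9, 254.6] [ 0.4934 -0.0235  0.106 ]
[384.3  86.2] [39.2 69.3] [ 0.9295 -0.1154  0.106 ]
[346.6  49.1] [ 2.7 13.1] [ 1.0318 -0.0184  0.106 ]
[375.7  30. ] [2.1 9.1] [ 1.09   -0.0981  0.106 ]
[348.8  28.9] [ 2.5 16.9] [ 1.0911 -0.0256  0.106 ]
[365.3  18.5] [0. 1.] [ 1.1236 -0.0711  0.106 ]
```

View pics/w3.png

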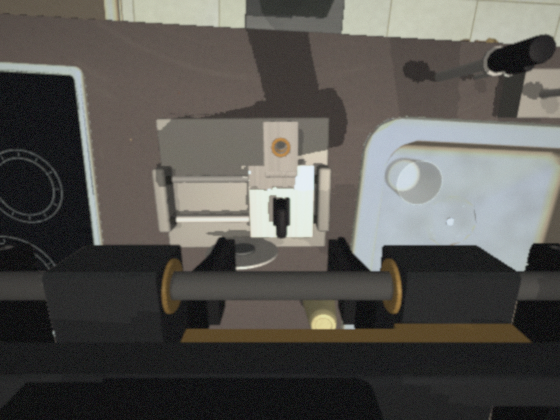

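Emit:
{"api": "move_arm", "payload": {"series": [[[0, 0, 0], [0.014, 0.087, 0], 0.6], [[0, 0, 0], [0.014, 0.087, 0], 0.6], [[0, 0, 0], [0.014, 0.087, 0], 0.6], [[0, 0, 0], [0.014, 0.087, 0], 0.6], [[0, 0, 0], [0.014, 0.087, 0], 0.6], [[0, 0, 0], [0.014, 0.087, 0], 0.6], [[0, 0, 0], [0.014, 0.087, 0], 0.6], [[0, 0, 0], [0.014, 0.087, 0], 0.6], [[0, 0, 0], [0, 0, 0], 0.6], [[0, 0, 0], [0, 0, 0], 0.6], [[0, 0, 0], [0, 0, 0], 0.6], [[0, 0, 0], [0, 0, 0], 0.6]]}}

```text
time_s: 11.25
tcp_pos: [0.4703, 0.3203, 0.3128]
ee_rot: [[-0.999, -0.051, 0.0], [-0.051, 0.999, 0.0], [-0.0, 0.0, -1.0]]
wrist_force: [0.8, -1.1, 0.2]
gripper_width: 0.599
gripper_force: 0.0
```

```bash
python3 - <<'E'
from h import *
np.set_printoptions(precision=4,suppress=True)
C=cam('wrist','w4.png');s=r.sense();print(s['time_s'],s['tcp_pos'],C['origin'])
for t,z in (('pin_grip',.126),('pin',.008),('pin_holder',0)):
  for d in r.pinpoint(t,'wrist')[:3]: print(t,d['score'],d['centre'],atz(C,d['centre'],z))
E
```

```text
11.3 [0.4704 0.3203 0.3129] [0.3961 0.316  0.4749]
pin_grip 0.74 [282.0, 139.0] [0.4175 0.318  0.126 ]
pin_grip 0.69 [221.6, 120.4] [0.4012 0.2517 0.126 ]
pin_grip 0.68 [154.1, 120.0] [0.4045 0.1788 0.126 ]
pin 0.83 [280.6, 136.1] [0.4207 0.3164 0.008 ]
pin 0.62 [231.6, 117.4] [0.398  0.2444 0.008 ]
pin 0.62 [194.3, 118.5] [0.4023 0.1906 0.008 ]
pin_holder 0.67 [279.4, 136.3] [0.4215 0.3147 0.    ]
```

View pics/w4.png

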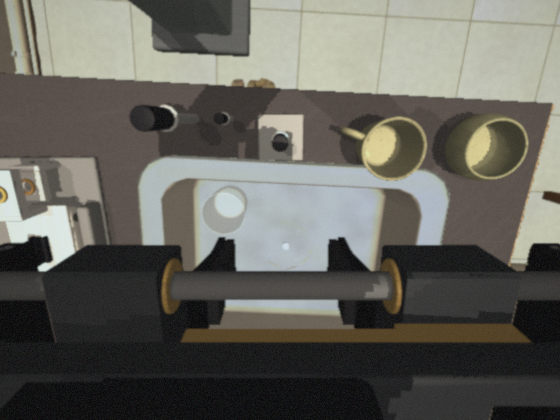

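Emit:
{"api": "move_arm", "payload": {"series": [[[0, 0, 0], [0.053, 0, 0], 0.6], [[0, 0, 0], [0.053, 0, 0], 0.6], [[0, 0, 0], [0, 0, 0.075], 0.6], [[0, 0, 0], [0, 0, 0.075], 0.6], [[0, 0, 0], [0, 0, 0.075], 0.6], [[0, 0, 0], [0, 0, 0], 0.6], [[0, 0, 0], [0, 0, 0], 0.6], [[0, 0, 0], [0, 0, 0], 0.6]]}}

```text
time_s: 12.25
tcp_pos: [0.4183, 0.3196, 0.2025]
ee_rot: [[-0.999, -0.053, 0.003], [-0.053, 0.999, 0.003], [-0.003, 0.003, -1.0]]
wrist_force: [-0.5, 0.6, 0.9]
gripper_width: 0.6
gripper_force: 0.0
```

```bash
python3 - <<'E'
from h import *
np.set_printoptions(precision=4,suppress=True)
C=cam('wrist');s=r.sense();print(s['time_s'],s['tcp_pos'],C['origin'])
for t,z in (('pin_grip',.126),('pin',.008)):
  for d in r.pinpoint(t,'wrist')[:1]: print(t,d['score'],d['centre'],atz(C,d['centre'],z))
d=r.cut_out('pin','wrist')[0];ys,xs=np.nonzero(d['pixels']);print(d['score'],d['centre'],xs.min(),xs.max(),ys.min(),ys.max())
print(proj(C,[.4175,.318,.148]),proj(C,[.4175,.318,.126]))
im=C['img'][100:340,180:380];cv2.imwrite('pics/w5.png',cv2.resize(im[:,:,::-1],None,fx=2.5,fy=2.5))
E
```

```text
12.3 [0.4182 0.3196 0.2025] [0.3436 0.3147 0.3644]
pin_grip 0.81 [195.3, 180.2] [0.3939 0.2511 0.126 ]
pin 0.74 [215.9, 162.3] [0.3967 0.2437 0.008 ]
0.89 [275.2, 212.8] 264 290 187 235
[279.4819 222.2301] [279.547  213.3593]
```

View pics/w5.png

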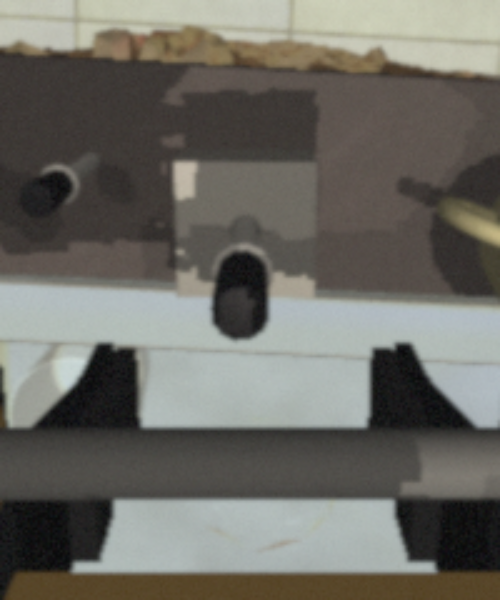

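Emit:
{"api": "move_arm", "payload": {"series": [[[0, 0, 0], [-0.002, -0.007, 0], 0.6], [[0, 0, 0], [0, 0, 0.063], 0.6], [[0, 0, 0], [0, 0, 0.06], 0.6], [[0, 0, 0], [0, 0, 0.06], 0.6], [[0, 0, 0], [0, 0, 0], 0.6], [[0, 0, 0], [0, 0, 0], 0.6], [[0, 0, 0], [0, 0, 0], 0.6]]}}

```text
time_s: 13.15
tcp_pos: [0.4192, 0.3161, 0.1104]
ee_rot: [[-0.999, -0.053, 0.002], [-0.053, 0.999, 0.003], [-0.003, 0.002, -1.0]]
wrist_force: [-0.8, 0.3, -0.6]
gripper_width: 0.598
gripper_force: 0.0
```

Emit:
{"api": "move_arm", "payload": {"series": [[[0, 0, 0], [0, 0, 0], 0], [[0, 0, 0], [0, 0, 0], 0], [[0, 0, 0], [0, 0, 0], 0], [[0, 0, 0], [0, 0, 0], 0], [[0, 0, 0], [0, 0, 0], 0], [[0, 0, 0], [0, 0, 0], 0], [[0, 0, 0], [0, 0, 0], 0], [[0, 0, 0], [0, 0, 0], 0], [[0, 0, 0], [0, 0, 0], 0]]}}

```text
time_s: 14.05
tcp_pos: [0.4183, 0.3154, 0.1086]
ee_rot: [[-0.999, -0.053, 0.0], [-0.053, 0.999, 0.001], [-0.0, 0.001, -1.0]]
wrist_force: [-0.0, 0.5, 0.3]
gripper_width: 0.2
gripper_force: 30.0
```

Emit:
{"api": "move_arm", "payload": {"series": [[[0, 0, 0], [0, 0, -0.03], 0], [[0, 0, 0], [0, 0, -0.05], 0], [[0, 0, 0], [0, 0, -0.08], 0], [[0, 0, 0], [0, 0, -0.08], 0], [[0, 0, 0], [0, 0, -0.08], 0], [[0, 0, 0], [0, 0, -0.06], 0], [[0, 0, 0], [0, 0, 0], 0]]}}

```text
time_s: 14.75
tcp_pos: [0.4197, 0.3161, 0.3033]
ee_rot: [[-0.999, -0.053, 0.007], [-0.053, 0.999, 0.006], [-0.007, 0.006, -1.0]]
wrist_force: [0.3, 0.5, -0.4]
gripper_width: 0.199
gripper_force: 30.0
```

Emit:
{"api": "move_arm", "payload": {"series": [[[0, 0, 0], [-0.012, -0.063, 0], 0], [[0, 0, 0], [-0.012, -0.063, 0], 0], [[0, 0, 0], [-0.012, -0.063, 0], 0], [[0, 0, 0], [-0.012, -0.063, 0], 0], [[0, 0, 0], [-0.012, -0.063, 0], 0], [[0, 0, 0], [-0.012, -0.063, 0], 0], [[0, 0, 0], [-0.012, -0.063, 0], 0], [[0, 0, 0], [-0.012, -0.063, 0], 0], [[0, 0, 0], [-0.012, -0.063, 0], 0], [[0, 0, 0], [-0.012, -0.063, 0], 0], [[0, 0, 0], [-0.012, -0.063, 0], 0], [[0, 0, 0], [0, 0, 0], 0]]}}

```text
time_s: 15.95
tcp_pos: [0.5018, -0.0303, 0.2967]
ee_rot: [[-0.999, -0.048, -0.004], [-0.048, 0.999, -0.001], [0.004, -0.001, -1.0]]
wrist_force: [0.0, -0.2, -0.5]
gripper_width: 0.198
gripper_force: 30.0
```

Emit:
{"api": "move_arm", "payload": {"series": [[[0, 0, 0], [0, 0, 0.05], 0], [[0, 0, 0], [0, 0, 0.05], 0], [[0, 0, 0], [0, 0, 0], 0], [[0, 0, 0], [0, 0, 0], 0], [[0, 0, 0], [0, 0, 0], 0], [[0, 0, 0], [0, 0, 0], 0]]}}

```text
time_s: 16.55
tcp_pos: [0.5031, -0.0271, 0.2498]
ee_rot: [[-0.999, -0.053, 0.002], [-0.053, 0.999, 0.0], [-0.002, 0.0, -1.0]]
wrist_force: [-1.0, 0.5, -1.6]
gripper_width: 0.2
gripper_force: 30.0
```

```bash
python3 - <<'E'
from h import *
np.set_printoptions(precision=4,suppress=True)
C=cam('wrist');s=r.sense();print(s['time_s'],s['tcp_pos'],s['ee_rot'],C['origin'])
for p,q in rings(C): print(p,q,atz(C,p,.106))
t=np.array(s['tcp_pos'])
for n in('wrist','top','side'):
  c=C if n=='wrist' else cam(n)
  print(n,'exp foot',proj(c,t-[0,0,.1006]),'grip',proj(c,t+[0,0,.018]),'bush',proj(c,[.5025,-.027,.106]))
  for k in('pin','pin_grip','upper_bushing'):
    for d in r.pinpoint(k,n)[:2]: print(' ',k,round(d['score'],2),d['centre'])
  if n=='side': im=c['img'][80:240,240:440]; 
A=cv2.resize(C['img'][100:300,180:380],(600,600));
cv2.imwrite('pics/w6.png',A[:,:,::-1]);cv2.imwrite('pics/s6.png',cv2.resize(im,(750,600))[:,:,::-1])
E
```

```text
16.6 [ 0.5029 -0.0272  0.2497] [[-0.9986 -0.0531  0.0021]
 [-0.0531  0.9986  0.0004]
 [-0.0021  0.0003 -1.    ]] [ 0.4285 -0.0316  0.4117]
[408.9 332.5] [ 16.6 651.5] [0.6589 0.1285 0.106 ]
[329.1 285.5] [ 8.  52.9] [0.6032 0.0307 0.106 ]
[232.9 286.4] [ 6.4 53.1] [ 0.6099 -0.0753  0.106 ]
[281.8 193.9] [18.5 20. ] [ 0.5022 -0.027   0.106 ]
wrist exp foot [281.6751 206.1735] grip [282.0746 269.4663] bush [281.7782 194.1487]
  pin 0.9 [457.7, 106.7]
  pin 0.67 [282.6, 210.9]
  pin_grip 0.93 [280.2, 269.4]
  pin_grip 0.19 [555.5, 124.3]
  upper_bushing 0.92 [280.5, 193.4]
  upper_bushing 0.28 [242.4, 233.1]
top exp foot [354.8785 250.3125] grip [362.8439 248.9633] bush [352.3241 250.9091]
  pin 0.44 [243.9, 292.7]
  pin_grip 0.36 [239.1, 292.8]
  pin_grip 0.16 [219.8, 281.5]
side exp foot [337.6297 169.0323] grip [339.9726 125.0981] bush [336.9649 183.8408]
  pin 0.73 [335.5, 271.3]
  pin 0.67 [327.4, 285.4]
  pin_grip 0.82 [340.1, 213.6]
  pin_grip 0.47 [322.6, 257.8]
  upper_bushing 0.82 [337.6, 184.8]
```

View pics/w6.png

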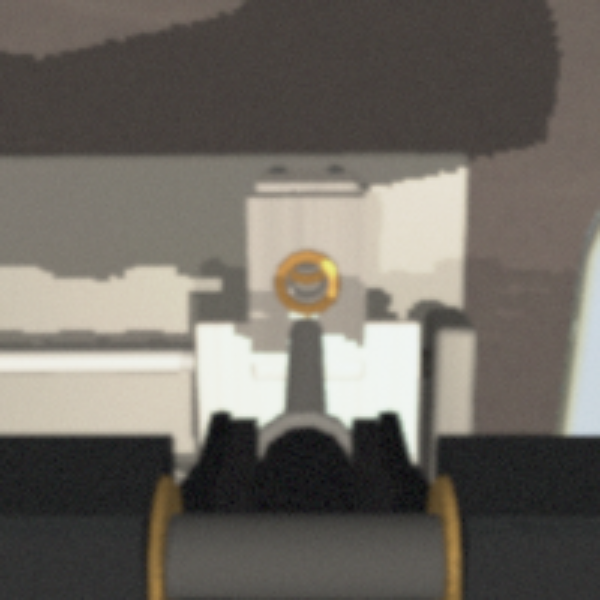

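View pics/s6.png

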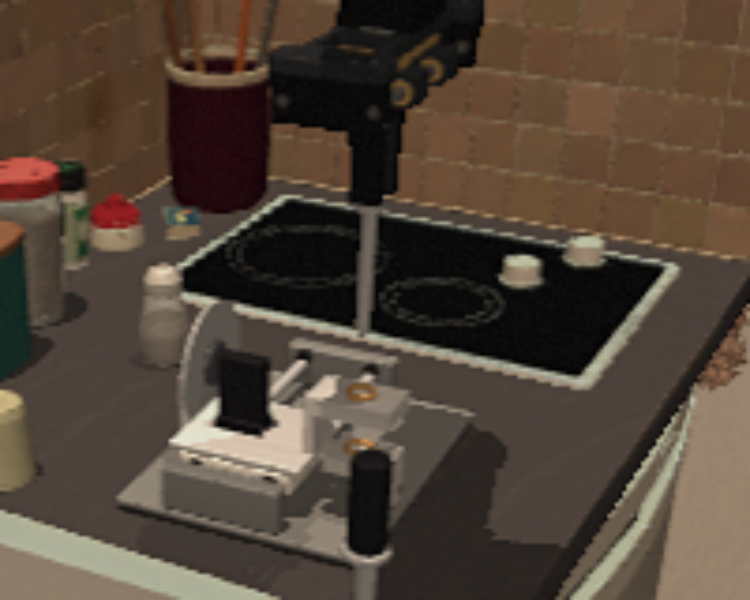

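Emit:
{"api": "move_arm", "payload": {"series": [[[0, 0, 0], [0.002, 0, 0.02], 0], [[0, 0, 0], [0, 0, 0.02], 0], [[0, 0, 0], [0, 0, 0.02], 0], [[0, 0, 0], [0, 0, 0.02], 0], [[0, 0, 0], [0, 0, 0.01], 0], [[0, 0, 0], [0, 0, 0.01], 0], [[0, 0, 0], [0, 0, 0], 0], [[0, 0, 0], [0, 0, 0], 0], [[0, 0, 0], [0, 0, 0], 0]]}}

```text
time_s: 18.05
tcp_pos: [0.5017, -0.0274, 0.199]
ee_rot: [[-0.999, -0.053, 0.001], [-0.053, 0.999, 0.0], [-0.001, 0.0, -1.0]]
wrist_force: [0.5, -0.1, -1.3]
gripper_width: 0.201
gripper_force: 30.0
```

Emit:
{"api": "move_arm", "payload": {"series": [[[0, 0, 0], [0, 0, 0.01], 0], [[0, 0, 0], [0, 0, 0.01], 0], [[0, 0, 0], [0, 0, 0.01], 0], [[0, 0, 0], [0, 0, 0.01], 0], [[0, 0, 0], [0, 0, 0.01], 0], [[0, 0, 0], [0, 0, 0.01], 0], [[0, 0, 0], [0, 0, 0], 0], [[0, 0, 0], [0, 0, 0], 0], [[0, 0, 0], [0, 0, 0], 0]]}}

```text
time_s: 18.95
tcp_pos: [0.5016, -0.0274, 0.1688]
ee_rot: [[-0.999, -0.053, 0.001], [-0.053, 0.999, 0.0], [-0.001, 0.0, -1.0]]
wrist_force: [-0.7, 0.2, -1.4]
gripper_width: 0.201
gripper_force: 30.0
```

Foot about 0.068, free. Now into the lower bushing, in two checks.

Emit:
{"api": "move_arm", "payload": {"series": [[[0, 0, 0], [0, 0, 0.006], 0], [[0, 0, 0], [0, 0, 0.006], 0], [[0, 0, 0], [0, 0, 0.006], 0], [[0, 0, 0], [0, 0, 0.006], 0], [[0, 0, 0], [0, 0, 0], 0], [[0, 0, 0], [0, 0, 0], 0], [[0, 0, 0], [0, 0, 0], 0]]}}

```text
time_s: 19.65
tcp_pos: [0.5016, -0.0275, 0.1566]
ee_rot: [[-0.999, -0.053, 0.0], [-0.053, 0.999, 0.0], [-0.0, -0.0, -1.0]]
wrist_force: [-0.6, 0.1, -1.2]
gripper_width: 0.198
gripper_force: 30.0
```

Emit:
{"api": "move_arm", "payload": {"series": [[[0, 0, 0], [0, 0, 0.006], 0], [[0, 0, 0], [0, 0, 0.008], 0], [[0, 0, 0], [0, 0, 0.01], 0], [[0, 0, 0], [0, 0, 0.01], 0], [[0, 0, 0], [0, 0, 0.01], 0], [[0, 0, 0], [0, 0, 0], 0], [[0, 0, 0], [0, 0, 0], 0], [[0, 0, 0], [0, 0, 0], 0], [[0, 0, 0], [0, 0, 0], 0]]}}

```text
time_s: 20.55
tcp_pos: [0.5016, -0.0274, 0.1348]
ee_rot: [[-0.999, -0.053, 0.001], [-0.053, 0.999, 0.0], [-0.001, 0.0, -1.0]]
wrist_force: [-0.1, -0.0, -0.7]
gripper_width: 0.199
gripper_force: 30.0
```

```bash
python3 - <<'E'
from h import *
s=r.sense();print(s['time_s'],s['tcp_pos'],s['wrist_force'],s['moment'])
c=cam('side');A=cv2.resize(c['img'][110:230,270:400],(650,600),interpolation=cv2.INTER_CUBIC);cv2.imwrite('pics/s7.png',A[:,:,::-1])
t=np.array(s['tcp_pos']);print(proj(c,t-[0,0,.1006]),proj(c,t-[0,0,.0086]),proj(c,[t[0],t[1],.045]),proj(c,[t[0],t[1],.106]))
E
```

```text
20.55 [ 0.50159615 -0.02739766  0.13481042] [-0.060089   -0.04831796 -0.72683546] [-0.0687752  -0.02693181 -0.02465396]
[336.0702517 207.1769683] [337.71070291 177.00472298] [336.25587636 203.76926001] [337.33883947 183.85552761]
```

View pics/s7.png

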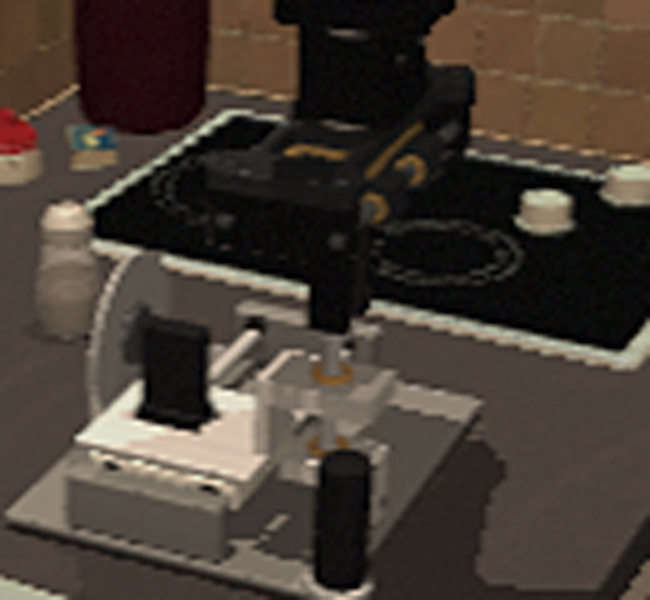

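```bash
python3 -c "
from station import r
print(r.finish_job())"
```

```text
the job is handed in; nothing more can be done
None
```

The carriage is home against its stop, and the pin is held upright through both bushings, its foot about 11 mm below the lower one and its collar about 20 mm above the upper one; the job was handed in at about 21 s. The foot itself is hidden in the last picture, so its figure comes from the arm's measured pose; the mug, beaker and shaker were kept clear of but not re-measured at the end.

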